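# Hold the sprung probe arm over the opened control unit

### The job

The two-bay probe fixture on the bench holds one opened engine control unit (green circuit board showing) and one that still has its black cover. By its orange handle, swing the probe arm beside the opened unit outward over the board, smoothly and against its spring, all the way to its stop, and finish while still holding it there with the gripper on the handle. Do not let an arm snap back, leave the other arm parked, and leave both units, the mouse, the power brick and the screwdriver where they are.

Things in the scene. Friction and masses are not known exactly. Their poses are not given: they have to be found in the camera images.
- fixture: aluminium plate 240 x 420 x 12 mm, fixed. Origin: centre of its underside, on the table. x points from its open front edge to the pivot columns, y to the left bay. Bay centres at x -12, y +145 and -145 mm; pivot axes at x 90, y +60 and -60 mm. Each arm has two stop posts, 14 mm thick, 111 mm high, 65 mm from its pivot: inside the parked bar and outside the swung bar
- left_pivot (a point): point on the axis of the left pivot body, 140 mm above the table (level with the handle grips); column and pivot body are 38 mm in diameter and end 120 mm above the table
- right_pivot (a point): the same for the right pivot
- left_arm (a joint): left arm angle about its vertical pivot, rad: 0 = parked, bar along the fixture's -x; grows as the handle swings outward to +y (clockwise from above); 0.9 = hard at its outer stop. A spring drives it to 0: 2 N at the handle to start it, 8 N at the stop; let go, it snaps back. Steel bar 18 mm wide, 8 mm thick, top 106 mm above the table; its probe clears both units
- right_arm (a joint): right arm angle about its vertical pivot, rad: 0 = parked, bar along the fixture's -x; grows as the handle swings outward to -y (anticlockwise from above); 0.9 = hard at its outer stop. A spring drives it to 0: 2 N at the handle to start it, 8 N at the stop; let go, it snaps back. Steel bar 18 mm wide, 8 mm thick, top 106 mm above the table; its probe clears both units
- left_grip (a point): grip point on the axis of the left handle, 140 mm above the table. The handle is an orange upright cylinder, 16 mm thick, at the free end of the left arm, 150 mm from its pivot axis; it reaches from 106 (bar top) to 161 mm above the table, with nothing above it, and turns with the arm
- right_grip (a point): the same for the right handle
- open_ecu: opened control unit: aluminium tray 110 x 100 mm with a green circuit board (board 13 mm, black connector block 30 mm above its underside), lying loose in the left or the right bay between low black rails. Origin: centre of its underside, 12 mm above the table
- closed_ecu: closed control unit: same tray with a ribbed black cover, 110 x 100 x 29 mm, lying loose in the other bay. Origin: centre of its underside
- mouse: black computer mouse with a blue strip, 105 x 60 x 30 mm, loose on the table beside the left bay; origin at the centre of its underside
- power_brick: black power supply brick 110 x 50 x 32 mm, loose on the table beside the right bay; origin at the centre of its underside
- screwdriver: screwdriver 160 mm long, loose on the table beyond the fixture; origin at its underside, its x axis along the blade
Things that resemble listed ones, but are neither listed nor needed, are in the scene too. Leave any blue look-alike of the closed_ecu alone.

How it is judged:
By the outcome, as a careful person would: the job done as asked, in the order asked, and still so for the second after the job is handed in, while the arm keeps its last pose, push and grip.
It also fails if it takes over 38 s, if anything falls off the work surface, if the arm or the gripper's body presses on something with over 40 N, if the wrist force passes 120 N, or if a joint passes its speed limit or range.

### The arm

A 7-joint arm with a two-finger parallel gripper is mounted at the origin on the work surface. World frame = base frame: x ahead of the robot, y to its left, z up, the work surface at z = 0. Lengths are in mm, angles in rad, forces in N, time in s.
With the tool pointing down it reaches from about 400 to 875 mm from the base axis. Payload 4.4 kg.
Tool frame: the origin (TCP) lies on the mounting face of the last link; the fingertips stand 173 mm ahead of it and the grasp point (between the pads) lies 155 mm ahead of it; z points along the fingers, y is the line along which they close (so a half turn about z gives the same grasp; the last joint's range is limited). The gripper opens to 85 mm and grips with 20 to 120 N. Pads are 22 mm wide; open, the fingers measure 114 mm over their backs; the gripper's body (76 mm by 85 mm) begins 54 mm behind the grasp point. The pads swing forward as they close: fully open they stand 13 mm farther back than shut.
Start: joints at [-0.066, 0.628, 0.038, 1.517, -0.027, 0.996, -0.02], TCP at [650.012, 0.021, 404.713] pointing down, gripper open.
Joint ranges: [-3.06, 3.06], [-0.37, 2.12], [-1.25, 1.32], [0.18, 2.47], [-1.1, 4.24], [0.23, 1.98], [-2.94, 2.94]. Speed limits (rad/s): [2.57, 2.57, 3.14, 3.14, 3.14, 3.14, 3.14].

### API

Orientations are given as [roll, pitch, yaw] about the fixed x, y, z axes, in that order (R = Rz(yaw) Ry(pitch) Rx(roll)).
In Python, from cell import * gives the robot as it stands. The module is installed in compiled form; this text tells all that it offers.
- The arm moves only by the tool jog_arm, never from a script. Its argument "steps" is a list of rows, each a list of 7 numbers: the opening, from -1 (shut) to 1 (fully open), so that 0 is half open, then the shift along the tool's x, y, z as a fraction of full scale, then the turn, a rotation vector about the tool's x, y, z as a fraction of full scale. A call has 1 to 10 rows; each row shifts and turns the commanded pose from where the row before left it, along the tool's axes as they then stand; what a row does not reach is not made up. Full scale, the value 1, is 500 mm for a shift and 2 rad for a turn. A row lasts 1/8 s, in which the tool goes at most 62.5 mm and 10.7 degrees, less where a joint would pass 70% of its speed; a pose out of reach is approached as far as the arm can. A call with a number of a shift or a turn outside -1 to 1 is refused whole. A call with a gripper value outside its range is refused whole. The fingers move at their own pace and stop on an object; the grip force is fixed at half the most. Time passes only in rows, so rows that do not move let the fingers close. It gives the time, the measured TCP pose, the force, the opening and the grip force at its end, in the units of the state.
- read_state(): the state, without advancing time (a new reading comes with each control period).
- get_image(name): name is "scene" or "side" or "wrist"; returns a dict with "pixels" (384x512x3 uint8, red, green, blue), "depth" (384x512 float32, mm along the optical axis (not along the pixel's ray), 0 where there is no reading), "vertical_fov" (degrees; the focal length in pixels is half the picture's height over the tangent of half this angle, whatever the lens; pixels are square), "cx", "cy" (the principal point, pixels), "R" (3x3) and "t" (3): a world point X has camera coordinates R X + t. Camera axes: x right, y down, z forward; pixel columns grow to the right and rows downward; lengths in mm; the calibration is good to about 2 mm. The wrist camera is an equidistant fisheye: a pixel r from the principal point sees the ray r / f radians off the axis. A picture is of the moment at which its call begins.
- finish_job(): hands the job in; it is judged then, once.
The state is a dict: "clock": time; "qpos": joint angles; "qd": joint speeds; "tau": joint torques, N m; "eef_pos": TCP position; "tool_rot": TCP orientation; "force": force on the tool from outside, world axes, zero at the start; "torque": the same for the moment, N m; "width": finger opening in mm; "gripper_force": force on a finger pad.
Only numpy, scipy, OpenCV 4.12 (cv2) and the standard library are available. Lean on these libraries where they do the work, as an engineer would, in place of code of your own. Each camera call takes 0.05 s, during which the arm holds its last target. There are 200 camera calls.

## Working session

There is one attempt and no reset: what is moved stays moved. The work goes in short steps, Python scripts to look and compute and a tool call to move; the robot and the scene stay as the last step left them, time stands still between calls to the robot, and variables do not carry over. Pictures are saved under pics/ and viewed, at most 10 in all, crops included, and the job is handed in when it is done.

Besides the shell and the picture viewer there is one more tool, called after "Emit:" by a JSON object that holds its "fn" and its "kwargs". jog_arm: Moves the arm, as the interface text tells. Shift numbers are shares of 500 mm and turn numbers shares of 2 rad, none past 1 either way. Its arguments: {"type":"object","properties":{"steps":{"type":"array"}},"required":["steps"]}

```bash
mkdir -p pics
cat > h.py <<'E'
from cell import *
import numpy as np, cv2
def cloud(im):
    h,w=im["depth"].shape; f=h/2/np.tan(np.radians(im["vertical_fov"])/2)
    u,v=np.meshgrid(np.arange(w),np.arange(h)); d=im["depth"]
    P=np.stack([(u-im["cx"])/f*d,(v-im["cy"])/f*d,d],-1)
    return (P-im["t"])@im["R"]
def orange(im):
    hsv=cv2.cvtColor(im["pixels"],cv2.COLOR_RGB2HSV)
    return cv2.inRange(hsv,(5,150,100),(22,255,255))
E
python3 - <<'E'
from h import *
out=[]
for n in("scene","side"):
    im=get_image(n); out.append(im["pixels"][:,:,::-1]); C=cloud(im); np.savez(n,**{k:im[k] for k in im},C=C)
    m=orange(im); k,l,s,c=cv2.connectedComponentsWithStats(m)
    for i in range(1,k):
        if s[i,4]>15:
            q=C[(l==i)&(im["depth"]>0)]; 
            if len(q): print(n,s[i],c[i].round(),np.median(q,0).round(1),q.min(0).round(),q.max(0).round())
    cv2.imwrite(f"pics/{n}.png",out[-1])
s=read_state();print(s["clock"],s["eef_pos"],s["tool_rot"],s["force"],s["width"])
E
```

```text
scene [309 205   5   4  17] [311. 207.] [660.5 129.3 119.7] [655. 122. 115.] [667. 139. 122.]
scene [270 216   5   4  17] [272. 217.] [630.4  13.9 118.7] [620.   8. 116.] [636.  21. 121.]
side [277 179   5  16  53] [279. 187.] [481.7  59.5 138.6] [ 476. -222.   -1.] [542.  66. 165.]
side [258 197   5  17  74] [260. 205.] [514.1 174.3 139.9] [508. -50.  15.] [577. 180. 164.]
0.1 [6.49726772e+02 1.66164530e-02 4.03878288e+02] [-3.13984861e+00 -7.77175023e-06  1.57078977e+00] [ 0.05682128 -0.70221408 -0.25657641] 85.5941592217645
```

View pics/scene.png

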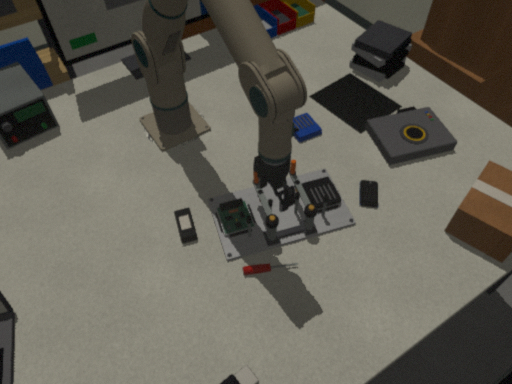

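View pics/side.png

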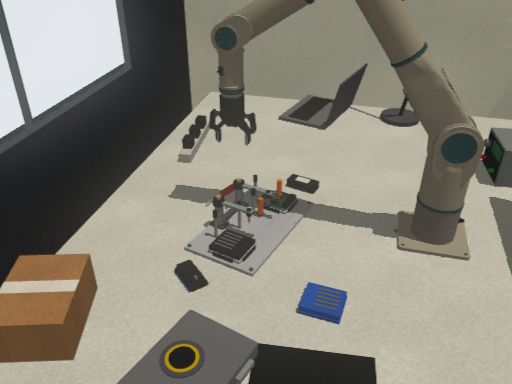

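The open unit, with its green board, is at scene pixel (235,217). That is the low-y end, so it is in the right bay. The pivot caps are at (272,217) and (311,207), which gives a right pivot near (630,14) and a right handle near (482,60). I'll refine these with the wrist camera.

Run:
```python
from h import *
im=get_image("wrist"); d=im["depth"];h,w=d.shape
f=h/2/np.tan(np.radians(im["vertical_fov"])/2)
u,v=np.meshgrid(np.arange(w)-im["cx"],np.arange(h)-im["cy"]); r=np.hypot(u,v)+1e-9; th=r/f
t=np.where(th<1.5,np.tan(np.minimum(th,1.5)),0)
C=(np.stack([u/r*t*d,v/r*t*d,d],-1)-im["t"])@im["R"]
print("cam",-im["R"].T@im["t"],f)
m=orange(im);k,l,s,c=cv2.connectedComponentsWithStats(m)
for i in range(1,k):
    if s[i,4]>15:
        q=C[(l==i)&(d>0)]
        if len(q):
            top=q[q[:,2]>np.percentile(q[:,2],95)-6]
            print(s[i],c[i].round(),np.median(q,0).round(1),"top",top.mean(0).round(1),top.min(0).round(),top.max(0).round(),len(top))
        else: print(s[i],"nodepth")
cv2.imwrite("pics/w1.png",im["pixels"][:,:,::-1])
# side view handles: z in 110..165
S=np.load("side.npz");im=dict(S);m=orange(im)
cam=-S["R"].T@S["t"];print("sidecam",cam)
k,l,s,c=cv2.connectedComponentsWithStats(m)
for i in range(1,k):
    if s[i,4]>15:
        q=S["C"][(l==i)]; q=q[(q[:,2]>108)&(q[:,2]<165)]
        p=np.median(q,0);g=(p-cam)[:2];g/=np.linalg.norm(g);print(p,p[:2]+g*7)
```

```text
cam [649.58415587  84.72487449 373.27271731] 297.3186396354542
[ 79   0  15  13 161] [85.  5.] [516.6 169.9 161.1] top [516.9 169.9 161.1] [510. 164. 159.] [524. 176. 163.] 161
[259  35  20  18 276] [269.  44.] [661.3 130.8 120.2] top [660.9 130.9 120.3] [653. 123. 118.] [668. 139. 122.] 269
[ 53 136  13  19 184] [ 59. 146.] [485.3  56.3 161.2] top [485.2  56.3 161.2] [477.  49. 160.] [492.  64. 163.] 180
[223 168  18  18 248] [231. 176.] [628.7  16.1 120.2] top [628.9  15.9 120.2] [621.   8. 117.] [636.  24. 123.] 248
sidecam [ 238.13131567 1308.11399494  917.11737517]
[481.72026706  59.57712208 139.08446263] [483.06069115  52.70665898]
[514.05232542 174.3613854  140.44752178] [515.70759838 167.55990972]
```

View pics/w1.png

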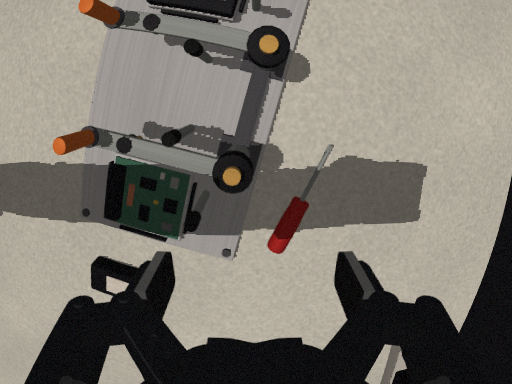

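The wrist picture shows the right handle top at (59,146) and the right pivot cap at (231,176). The green board sits beside this arm. The handle axis works out at about (485,56) and the pivot at (629,16), 149.5 mm apart against 150 given, and the fixture yaw is -0.27. Next I'll move above the handle and turn the closing line along the tangent.

Emit:
{"fn": "jog_arm", "kwargs": {"steps": [[0,0.0278,-0.082,0,0,0,0],[0,0.0278,-0.082,0,0,0,0],[0,0.0278,-0.082,0,0,0,0],[0,0.0278,-0.082,0,0,0,0],[0,0,0,0,0,0,0.092],[0,0,0,0,0,0,0.092],[0,0,0,0,0,0,0.092],[0,0,0,0,0,0,0.092],[0,0,0,0,0,0,0.092],[0,0,0,0,0,0,0.092]]}}

```text
clock: 1.4
eef_pos: [485.9, 55.7, 404.6]
tool_rot: [-3.141, 0.0, 0.461]
force: [-1.0, -1.0, 0.3]
width: 42.8
gripper_force: 0.0
```

Emit:
{"fn": "jog_arm", "kwargs": {"steps": [[0,0,0,0,0,0,0.092],[0,0,0,0,0,0,0.092],[0,0,0,0,0,0,0.092],[0,0,0,0,0,0,0.092],[0,0,0,0,0,0,0],[0,0,0,0,0,0,0]]}}

```text
clock: 2.15
eef_pos: [485.9, 55.8, 404.6]
tool_rot: [3.142, 0.0, -0.266]
force: [-0.4, -0.7, 0.2]
width: 42.9
gripper_force: 0.0
```

```bash
cat >> h.py <<'E'
def wrist(name):
    im=get_image("wrist"); d=im["depth"];h,w=d.shape
    f=h/2/np.tan(np.radians(im["vertical_fov"])/2)
    u,v=np.meshgrid(np.arange(w)-im["cx"],np.arange(h)-im["cy"]); r=np.hypot(u,v)+1e-9; th=r/f
    t=np.where(th<1.5,np.tan(np.minimum(th,1.5)),0)
    C=(np.stack([u/r*t*d,v/r*t*d,d],-1)-im["t"])@im["R"]
    m=orange(im);k,l,s,c=cv2.connectedComponentsWithStats(m)
    for i in range(1,k):
        q=C[(l==i)&(d>0)]
        if s[i,4]>15 and len(q):
            top=q[q[:,2]>np.percentile(q[:,2],95)-4]
            print(c[i].round(),"top",((top.min(0)+top.max(0))/2).round(1),top.min(0).round(),top.max(0).round(),len(top))
    cv2.imwrite(f"pics/{name}.png",im["pixels"][:,:,::-1])
E
python3 -c "
from h import *
wrist('w2')"
```

```text
[257.  22.] top [628.8  15.3 120.1] [621.   8. 118.] [636.  23. 122.] 192
[122.  33.] top [660.8 131.  119.7] [653. 123. 117.] [669. 139. 122.] 210
[326. 148.] top [486.2 -32.3  28.2] [483. -37.  27.] [490. -28.  29.] 20
[122. 200.] top [517.  170.5 160.6] [510. 163. 158.] [524. 178. 163.] 221
[256. 201.] top [484.8  55.7 160.7] [478.  48. 159.] [492.  63. 163.] 282
```

View pics/w2.png

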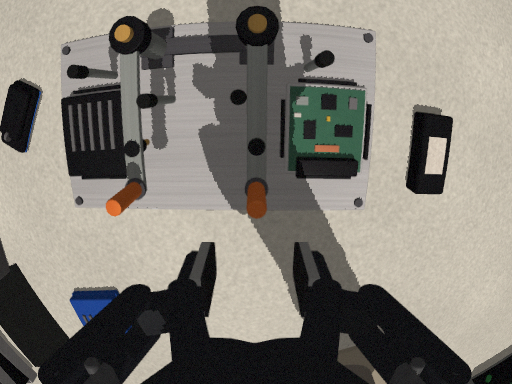

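The handle is centred between the fingers at (256,201). Its axis is at (484.8,55.7), within 1 mm of the tool. I'll lower 109 mm and close.

Emit:
{"fn": "jog_arm", "kwargs": {"steps": [[0,-0.002,0,0.055,0,0,0],[0,0,0,0.055,0,0,0],[0,0,0,0.055,0,0,0],[0,0,0,0.053,0,0,0],[0,0,0,0,0,0,0],[-1,0,0,0,0,0,0],[-1,0,0,0,0,0,0],[-1,0,0,0,0,0,0],[-1,0,0,0,0,0,0],[-1,0,0,0,0,0,0]]}}

```text
clock: 3.45
eef_pos: [485.2, 54.9, 296.8]
tool_rot: [3.141, -0.002, -0.27]
force: [-1.1, -4.3, 7.0]
width: 14.8
gripper_force: 58.6
```

It's gripped (14.8 mm, 59 N). Now the arc: 0.03 rad per row about the pivot, 150 mm away along tool x.

Emit:
{"fn": "jog_arm", "kwargs": {"steps": [[-1,7e-05,0.0045,0,0,0,-0.0075],[-1,0.00014,0.009,0,0,0,-0.015],[-1,0.00014,0.009,0,0,0,-0.015],[-1,0.00014,0.009,0,0,0,-0.015],[-1,0.00014,0.009,0,0,0,-0.015],[-1,0.00014,0.009,0,0,0,-0.015],[-1,0.00014,0.009,0,0,0,-0.015],[-1,0.00014,0.009,0,0,0,-0.015],[-1,0.00014,0.009,0,0,0,-0.015],[-1,0.00014,0.009,0,0,0,-0.015]]}}

```text
clock: 4.7
eef_pos: [479.8, 14.7, 296.8]
tool_rot: [-3.139, -0.001, 0.017]
force: [-2.6, 2.7, 8.2]
width: 14.3
gripper_force: 58.9
```

Emit:
{"fn": "jog_arm", "kwargs": {"steps": [[-1,0.00014,0.009,0,0,0,-0.015],[-1,0.00014,0.009,0,0,0,-0.015],[-1,0.00014,0.009,0,0,0,-0.015],[-1,0.00014,0.009,0,0,0,-0.015],[-1,0.00014,0.009,0,0,0,-0.015],[-1,0.00014,0.009,0,0,0,-0.015],[-1,0.00014,0.009,0,0,0,-0.015],[-1,0.00014,0.009,0,0,0,-0.015],[-1,0.00014,0.009,0,0,0,-0.015],[-1,0.00014,0.009,0,0,0,-0.015]]}}

```text
clock: 5.95
eef_pos: [486.5, -29.3, 296.8]
tool_rot: [-3.139, 0.0, 0.317]
force: [-4.3, 3.2, 11.0]
width: 14.6
gripper_force: 59.2
```

Emit:
{"fn": "jog_arm", "kwargs": {"steps": [[-1,0.00014,0.009,0,0,0,-0.015],[-1,0.00014,0.009,0,0,0,-0.015],[-1,0.00014,0.009,0,0,0,-0.015],[-1,0.00014,0.009,0,0,0,-0.015],[-1,0.00014,0.009,0,0,0,-0.015],[-1,0.00014,0.009,0,0,0,-0.015],[-1,0.00014,0.009,0,0,0,-0.015],[-1,5e-05,0.006,0,0,0,-0.01],[-1,3e-05,0.005,0,0,0,-0.008],[-1,2e-05,0.004,0,0,0,-0.0065]]}}

```text
clock: 7.2
eef_pos: [502.6, -64.4, 296.8]
tool_rot: [-3.138, 0.001, 0.575]
force: [-6.4, 2.1, 11.4]
width: 14.6
gripper_force: 59.5
```

Emit:
{"fn": "jog_arm", "kwargs": {"steps": [[-1,2e-05,0.0036,0,0,0,-0.006],[-1,2e-05,0.0036,0,0,0,-0.006],[-1,2e-05,0.0036,0,0,0,-0.006],[-1,2e-05,0.0036,0,0,0,-0.006],[-1,2e-05,0.003,0,0,0,-0.005],[-1,0,0,0,0,0,0]]}}

```text
clock: 7.95
eef_pos: [507.4, -71.6, 296.7]
tool_rot: [-3.137, 0.001, 0.633]
force: [-6.4, 2.9, 12.1]
width: 14.6
gripper_force: 59.5
```

Emit:
{"fn": "jog_arm", "kwargs": {"steps": [[-1,0,0.002,0,0,0,-0.003],[-1,0,0.002,0,0,0,-0.001],[-1,0,0,0,0,0,0],[-1,0,0,0,0,0,0]]}}

```text
clock: 8.45
eef_pos: [508.5, -73.0, 296.7]
tool_rot: [-3.137, 0.002, 0.641]
force: [-9.1, 3.2, 11.8]
width: 14.6
gripper_force: 59.6
```

Emit:
{"fn": "jog_arm", "kwargs": {"steps": [[-1,0,0.002,0,0,0,0],[-1,0,0.002,0,0,0,0],[-1,0,0,0,0,0,0],[-1,0,0,0,0,0,0]]}}

```text
clock: 8.95
eef_pos: [509.4, -74.2, 296.7]
tool_rot: [-3.136, 0.002, 0.642]
force: [-8.3, 4.2, 13.7]
width: 14.4
gripper_force: 59.9
```

Emit:
{"fn": "jog_arm", "kwargs": {"steps": [[-1,0,0.002,0,0,0,0],[-1,0,0.002,0,0,0,0],[-1,0,0,0,0,0,0],[-1,0,0,0,0,0,0]]}}

```text
clock: 9.45
eef_pos: [509.9, -74.7, 296.7]
tool_rot: [-3.133, 0.003, 0.643]
force: [-10.6, 7.3, 16.0]
width: 15.0
gripper_force: 60.4
```

```bash
python3 -c "
from h import *
wrist('w3')"
```

```text
[236. 164.] top [522.  -42.4  28.2] [519. -44.  27.] [525. -41.  29.] 24
[254. 273.] top [508.  -72.5 160.1] [500. -80. 158.] [516. -65. 163.] 786
```

View pics/w3.png

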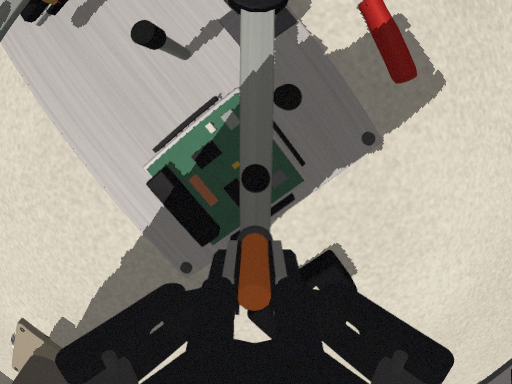

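The bar spans the board and touches its outer stop post (288,97). The handle at (508,-72.5) gives 0.898 rad, and the push rises against a stall. I'll add one small push and settle.

Emit:
{"fn": "jog_arm", "kwargs": {"steps": [[-1,0,0.002,0,0,0,0],[-1,0,0,0,0,0,0],[-1,0,0,0,0,0,0],[-1,0,0,0,0,0,0],[-1,0,0,0,0,0,0],[-1,0,0,0,0,0,0]]}}

```text
clock: 10.25
eef_pos: [510.1, -74.9, 296.7]
tool_rot: [-3.132, 0.003, 0.643]
force: [-11.6, 8.5, 17.2]
width: 14.6
gripper_force: 60.8
```

It has stalled at the stop: 0.3 mm of travel for 1 mm commanded, with force rising to about 14 N. The grip is firm, so I'm handing in.

```bash
python3 -c "
from cell import *
print(finish_job())"
```

```text
the job is handed in; nothing more can be done
None
```

I swung the right probe arm, beside the opened unit, out to its stop (about 0.9 rad) and handed the job in at about 10 s with the gripper still holding the handle there; I did not take a final picture to re-check the left arm, the units and the loose items.

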